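Index the vial carriage to the marked station and hold its lock pin home

TASK

Move the white vial carriage along its rail to the station marked by the green-topped post: slide the orange safety latch fully open, away from the black lock plunger, and leave it open; then pull the plunger up by its knob, slide the carriage until it is level with the green post, and lower the pin all the way into that hole. Finish still gripping the knob, holding the pin fully home; do not let go. Keep both vials standing in the carriage and leave the other things on the bench where they are.

Things in the scene. Friction and masses are not known exactly. Their poses are not given: they have to be found in the camera images.
- rail: Index rail fixed on the bench: base plate 270 x 400 x 10 mm (x -120 to +150 mm) with guide rods and a steel strip (top 45 mm up) along its y axis. Origin at bench height under the strip's middle hole; -x is the latch side (nearest the robot), +x the vial and post side, z up. Strip holes, 11 mm long in y, at y = -90, -45, 0, 45, 90 mm; the carriage starts locked at y = 0.
- carriage (a joint): Position (m) of the white carriage along the rail's +y: 0 at the middle hole, stops at +-0.105. Friction about 1.5 N; with the pin in a hole only about 1.5 mm of play either way. Deck 230 (x) x 100 (y) mm, top 65 mm above the bench; plunger at its middle, over rail x = 0; clear vial cradle at rail x = 52 to 104 mm, vial tops 127 mm up; red pointer on its +x edge at mid width.
- latch (a joint): Position (m) of the orange safety latch, which slides on the carriage along the rail's -x (away from the plunger): 0 shut, its fork over the plunger's collar so that the plunger cannot be lifted; 0.036 fully open, at its end stop; the fork clears the collar from about 0.027. Starts at 0 to 0.012. Friction about 1.5 N; it stays where it is left.
- latch_tab (a point): Centre of the top of the latch's upright orange tab: 14 mm (x) x 24 mm (y), its y sides free from 82 mm up to 117.5 mm above the bench. Latch shut, it stands at rail x = -66 mm; fully open at x = -102 mm; in line with the plunger. Axes as the rail's.
- plunger (a joint): Height (m) by which the lock plunger is pulled up: 0 pin fully down in a hole (home), 0.010 or more pin clear of the strip, 0.016 upper stop. A spring pushes it down, 5 N at home and 8 N at the upper stop. The pin is 8 mm thick with a round end; let down between holes it stops on the strip at about 0.010.
- knob_top (a point): Centre of the top face of the plunger's knob, 134 mm above the bench when the pin is home. The axes of this point are those of the rail.
- knob: Plunger's knob: upright black cylinder, 26 mm in diameter, 36 mm tall, yellow dot on top, from 98 to 134 mm above the bench when home. Origin on its axis 98 mm below its underside; rises with the plunger. Beneath it: 12 mm stem, steel collar (34 mm in diameter, top 81 mm up) and, when shut, the latch fork (top 87.5 mm up, 32 mm wide in y).
- post_green: Post with a green cap (28 mm in diameter, top 48 mm above its origin) that marks the wanted hole. Stands on the rail's base plate (10 mm up) at rail x = 137 mm, at its hole's rail y: -90, -45, 45 or 90 mm. Origin at its foot, axes as the rail's. Three white-capped posts mark the other holes except the middle one.
- vial_a: Amber glass vial with black cap, 39 mm in diameter, 58 mm tall, about 60 g, standing loose in the carriage's cradle (+y pocket). Origin at its foot, z up.
- vial_b: Clear glass vial with black cap, same size, in the -y pocket of the cradle. Origin at its foot, z up.
- bottle: White bottle with red cap, 68 mm in diameter, 180 mm tall, loose bystander. Origin at its foot.
- beaker: Glass beaker 80 mm across, 95 mm tall, loose bystander. Origin at its foot.
- tip_box: Blue pipette tip box 120 x 80 x 60 mm, loose bystander. Origin at the centre of its underside.
- dishes: Clear stack of culture dishes, 90 mm across, 45 mm tall, loose bystander. Origin at its foot.
- tape: Roll of paper tape lying flat, 80 mm across, 20 mm tall, loose bystander. Origin at the centre of its underside.
There are look-alikes about, which are no part of the job. What is shaped like the vial_b but blue is not meant. Leave any pink or purple look-alike of the vial_a alone.

How it is judged:
By the outcome, as a careful person would: the job done as asked, in the order asked, and still so for the second after the job is handed in, while the arm keeps its last pose, push and grip.
It also fails if it takes over 45 s, if anything falls off the work surface, if the arm or the gripper's body presses on something with over 40 N, if the wrist force passes 120 N, or if a joint passes its speed limit or range.

ROBOT

A 6-joint arm with a two-finger parallel gripper is mounted at the origin on the work surface. World frame = base frame: x ahead of the robot, y to its left, z up, the work surface at z = 0. Lengths are in m, angles in degrees, forces in N, time in s.
With the tool pointing down it reaches from about 0.4 to 0.825 m from the base axis. Payload 7 kg.
Tool frame: the origin (TCP) lies between the finger pads; the fingertips stand 17 mm ahead of it and the grasp point (between the pads) lies 2 mm behind it; x points along the fingers, y is the direction in which the jaws open and shut, and the axes are right-handed (so a half turn about x gives the same grasp; the last joint's range is limited). The gripper opens to 88 mm and grips with 3 to 60 N. Pads are 19 mm wide; open, the fingers measure 130 mm over their backs; the gripper's body (78 mm by 193 mm) begins 47 mm behind the grasp point.
Start: joints at [91.163, 20.546, 0.682, 0, -70.136, -16.507], TCP at [0.179, 0.651, 0.244] pointing down, gripper open.
Joint ranges: [-176.03, 176.03], [-82.01, 121.73], [-58.28, 71.71], [-173.87, 95.51], [-174.79, -0.11], [-173.66, 173.66]. Speed limits (degrees/s): [136.94, 136.94, 172.46, 180, 180, 180].

INTERFACE

Orientations are given as [roll, pitch, yaw] about the fixed x, y, z axes, in that order (R = Rz(yaw) Ry(pitch) Rx(roll)).
In Python, from plant import r gives the robot as it stands.
- The arm moves only by the shell command python3 -m jog 'ROWS' [FORCE]. ROWS is a JSON object of lists of equal length, an entry for each row: "fingers": the opening, from 0 (shut) to 1 (fully open); "dp": the shift along the tool's x, y, z in mm, a list of three; "twist": the turn about the tool's x in degrees. In form: {"fingers": [fingers, ...], "dp": [[dx, dy, dz], ...], "twist": [twist, ...]}. A call has exactly 5 rows; each row is the pose to reach, as a shift and turn from the pose measured when the call began, along the tool's axes at that moment; what a row does not reach only later rows make up. A row lasts 1/10 s, in which the tool goes at most 50 mm and 8.59 degrees, less where a joint would pass 70% of its speed; a pose out of reach is approached as far as the arm can. A call with a gripper value outside its range is refused whole. The fingers move at their own pace and stop on an object; FORCE is the grip in N (left out, the last holds). Time passes only in rows, so rows that repeat a pose let the fingers close, or fill a call up. It gives the time, the measured TCP pose, the force and the opening at its end, in the units of the state.
- r.get_state(): the state, without advancing time (a new reading comes with each control period).
- r.capture(name): name is "side" or "top"; returns a dict with "frame" (480x640x3 uint8, red, green, blue), "intrinsics" (3x3 intrinsics, pixels), "pose" (4x4, takes a point from camera to world coordinates). Camera axes: x right, y down, z forward; pixel columns grow to the right and rows downward; lengths in m; the calibration is good to about 2 mm. A picture is of the moment at which its call begins. There is no depth.
- r.close_job(): hands the job in, once; it reports no verdict.
The state is a dict: "time_s": time; "joints": joint angles; "qd": joint speeds; "joint_torque": joint torques, N m; "tcp_pos": TCP position; "eef_rot": TCP orientation; "contact_force": force on the tool from outside, world axes, zero at the start; "moment": the same for the moment, N m; "gripper_width": finger opening in m.
Only numpy, scipy, OpenCV 4.12 (cv2) and the standard library are available. Lean on these libraries where they do the work, as an engineer would, in place of code of your own. Each camera call takes 0.05 s, during which the arm holds its last target. There are 200 camera calls.

## Working session

There is one attempt and no reset: what is moved stays moved. The work goes in short steps, Python scripts to look and compute and a shell command to move; the robot and the scene stay as the last step left them, time stands still between calls to the robot, and variables do not carry over. Pictures are saved under pics/ and viewed, on a budget of 10 in all, crops included, one or two more only if the job needs it, and the job is handed in when it is done.

```bash
ls; mkdir -p pics; python3 - <<'E'
from plant import r
import cv2,numpy as np
np.set_printoptions(precision=4,suppress=True)
for n in("side","top"):
    c=r.capture(n); cv2.imwrite(f"pics/{n}0.png",c["frame"][:,:,::-1]); print(n,c["intrinsics"],c["pose"])
print(r.get_state())
E
```

```text
pics
side [[461.3578   0.     327.0961]
 [  0.     461.3578 238.7997]
 [  0.       0.       1.    ]] [[ 0.8365 -0.4042  0.3699  0.1943]
 [-0.5479 -0.6262  0.5547 -0.5768]
 [ 0.0074 -0.6667 -0.7453  0.8706]
 [ 0.      0.      0.      1.    ]]
top [[472.952    0.     321.3883]
 [  0.     472.952  234.4861]
 [  0.       0.       1.    ]] [[-0.1239 -0.9707  0.206   0.342 ]
 [-0.9923  0.122  -0.0218  0.0248]
 [-0.004  -0.2071 -0.9783  1.1548]
 [ 0.      0.      0.      1.    ]]
{'time_s': 0.1, 'joints': array([ 91.1637,  20.5867,   0.6387,  -0.0195, -70.1372, -16.5083]), 'qd': array([ 0.0705, -0.0665,  0.1163,  0.0988, -0.0125, -0.0447]), 'joint_torque': array([ -0.0014, -58.4162,  29.3752,   7.0156,   0.0101,  -0.    ]), 'tcp_pos': array([0.1785, 0.6505, 0.2427]), 'eef_rot': array([  94.3846,   89.9128, -100.9666]), 'contact_force': array([0.2676, 0.6235, 0.1971]), 'moment': array([ 0.002 , -0.0048, -0.062 ]), 'gripper_width': 0.08734942158094705}
```

View pics/side0.png

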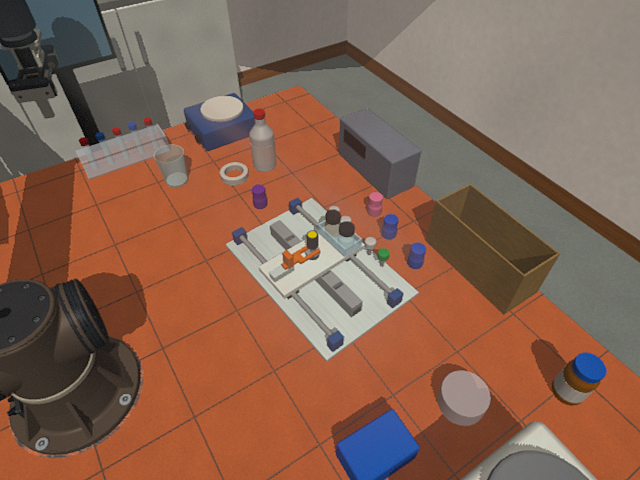

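View pics/top0.png

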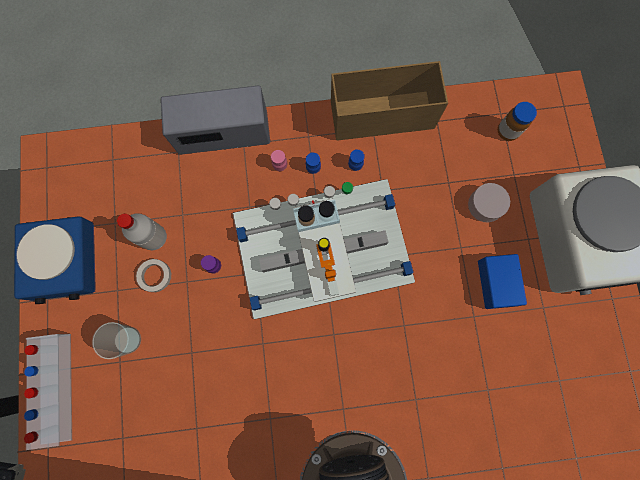

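Top view: the rail plate spans about (235,213), (388,181), (413,281) and (255,317). The yellow knob dot is near (324,243), and the orange latch at (326,262). The posts run left to right: white (275,203), white (293,199), white (330,191), green (347,187). The green one is at the right end, so rail y = -90. Next I'll measure these and enlarge a crop.

```bash
cat > h.py <<'E'
from plant import r
import cv2,numpy as np
np.set_printoptions(precision=4,suppress=True)
def ray(c,uv):
    d=np.linalg.inv(c["intrinsics"])@[uv[0],uv[1],1.]; return c["pose"][:3,3],c["pose"][:3,:3]@d
def onz(c,uv,z):
    o,d=ray(c,uv); return o+d*(z-o[2])/d[2]
def tri(c1,p1,c2,p2):
    A=[];b=[]
    for c,p in((c1,p1),(c2,p2)):
        o,d=ray(c,p); d=d/np.linalg.norm(d); M=np.eye(3)-np.outer(d,d); A.append(M); b.append(M@o)
    return np.linalg.lstsq(np.vstack(A),np.hstack(b),rcond=None)[0]
def blobs(c,lo,hi,box,amin=8):
    x0,y0,x1,y1=box; hsv=cv2.cvtColor(c["frame"],cv2.COLOR_RGB2HSV)[y0:y1,x0:x1]
    m=cv2.inRange(hsv,np.array(lo),np.array(hi)); n,l,s,ce=cv2.connectedComponentsWithStats(m)
    return [(ce[i]+[x0,y0],s[i,:5]) for i in range(1,n) if s[i,4]>=amin]
def proj(c,p):
    q=np.linalg.inv(c["pose"])@np.r_[p,1]; u=c["intrinsics"]@q[:3]; return u[:2]/u[2]
E
python3 - <<'E'
from h import *
B={"side":(220,190,430,360),"top":(225,170,420,325)}
C={n:r.capture(n) for n in B}
for n,c in C.items():
    for k,lo,hi in(("yellow",(24,120,120),(35,255,255)),("green",(50,100,60),(80,255,255)),("orange",(5,200,170),(20,255,255)),("blue",(105,80,50),(130,255,255))):
        for ce,s in blobs(c,lo,hi,B[n]):
            print(n,k,ce,s)
c=C["top"]
f=c["frame"][175:325,230:420]; a=cv2.resize(f,None,fx=4,fy=4,interpolation=cv2.INTER_CUBIC)
cv2.imwrite("pics/crop_top.png",a[:,:,::-1])
f=C["side"]["frame"][195:300,225:400]; a=cv2.resize(f,None,fx=4.5,fy=4.5,interpolation=cv2.INTER_CUBIC)
cv2.imwrite("pics/crop_side.png",a[:,:,::-1])
E
```

```text
side yellow [311.8113 234.1509] [87 41 10  7 53]
side green [383.1048 254.0667] [158  59  11  12 105]
side orange [302.2193 254.7544] [ 73  57  26  16 114]
side orange [287.1875 254.25  ] [63 61  9  8 32]
side orange [284. 265.] [62 73  5  5 11]
side blue [294.7115 201.8654] [69  8 12  9 52]
side blue [390.374  225.0687] [164  24  14  25 262]
side blue [238.1964 231.6607] [13 38 12  8 56]
side blue [416.6444 255.383 ] [188  53  18  26 329]
side blue [395.3667 294.0778] [169  99  14  12  90]
side blue [334.9107 337.3125] [108 141  15  14 112]
top yellow [323.339  242.7966] [94 69  9  9 59]
top green [347.1702 186.9787] [117  12  11  12  94]
top orange [326.4902 260.5098] [ 93  78  16  22 153]
top orange [330.3182 273.2045] [101 101  10   6  44]
top orange [330.6429 279.1429] [103 108   6   3  14]
top blue [312.8438 171.0312] [83  0 11  4 32]
top blue [389.5926 201.3241] [160  24  10  16 108]
top blue [241.4211 233.9298] [ 11  57  12  15 114]
top blue [407.3204 267.5049] [176  91  12  15 103]
top blue [254.7232 302.3661] [ 25 126  11  14 112]
```

View pics/crop_top.png

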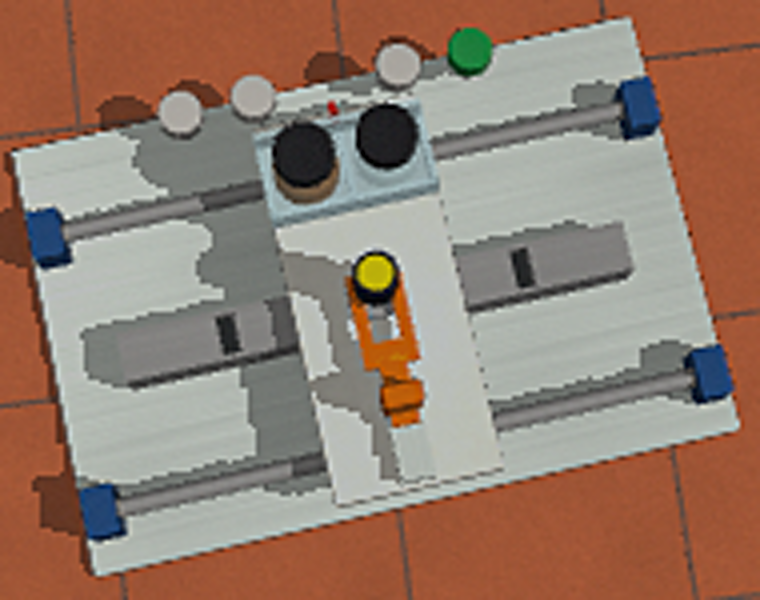

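View pics/crop_side.png

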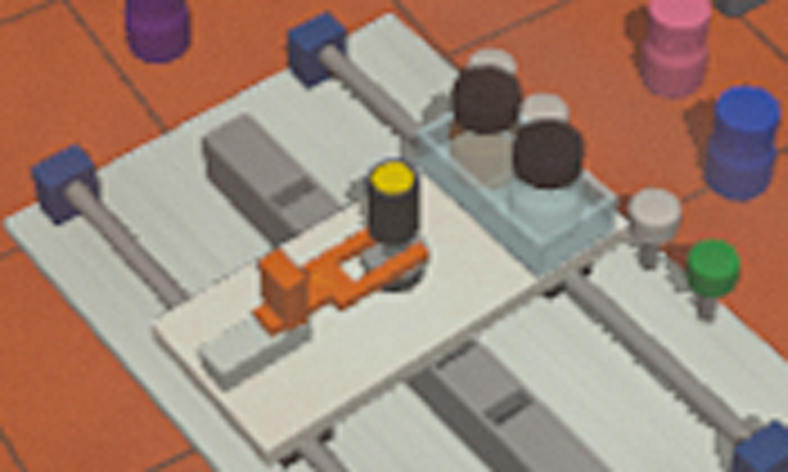

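Crop, top view: green cap at crop (470,50), whites at (398,65), (253,97) and (180,114). The visible strip holes at (229,333) and (523,267) are ±90 mm, and green lines up with the -y one. The tab top is near crop (403,391), and the latch is mostly shut.

```bash
python3 - <<'E'
from h import *
T=r.capture("top");S=r.capture("side")
ct=lambda u,v:((u-1.5)/4+230,(v-1.5)/4+175)
cs=lambda u,v:((u-1.7)/4.5+225,(v-1.7)/4.5+195)
corn=[onz(T,ct(*p),.010) for p in((12,152),(630,18),(740,430),(97,575))]
model=np.array([(150,200),(150,-200),(-120,-200),(-120,200)])/1e3
X=np.array([p[:2] for p in corn])
z=X[:,0]+1j*X[:,1]; m=model[:,0]+1j*model[:,1]
def fit(m,z):
    mc=m-m.mean();zc=z-z.mean();a=(np.conj(mc)@zc);a/=abs(a);t=z.mean()-a*m.mean();return a,t,(z-(a*m+t))/a*1e3
a,t,res=fit(m,z);print("plate yaw",np.degrees(np.angle(a)),t,res)
h1=onz(T,ct(229,333),.045);h2=onz(T,ct(523,267),.045);g=onz(T,(347.17,186.98),.058)
print("holes",h1,h2,(h1+h2)/2, np.linalg.norm(h1-h2), np.degrees(np.arctan2(*(h1-h2)[[1,0]]))-90)
k=tri(T,(323.34,242.8),S,(311.81,234.15));print("knob tri",k,onz(T,(323.34,242.8),.134),onz(S,(311.81,234.15),.134))
gt=tri(T,(347.17,186.98),S,(383.1,254.07));print("green tri",gt,g)
tab=tri(T,ct(405,391),S,cs(284,264));print("tab tri",tab,onz(T,ct(405,391),.1175),onz(S,cs(284,264),.1175))
k=onz(T,(323.34,242.8),.134)
rl=lambda p:((p[0]+1j*p[1]-t)/a*1e3)
for n,p in(("h1",h1),("h2",h2),("g",g),("knob",k),("tab",onz(T,ct(405,391),.1175)),("vA",onz(T,ct(305,155),.127)),("vB",onz(T,ct(387,137),.127))):print(n,np.round(rl(p),1))
from scipy.spatial.transform import Rotation as R
s=r.get_state();print(R.from_euler('xyz',s["eef_rot"],degrees=True).as_matrix(),s["tcp_pos"])
E
```

```text
plate yaw 5.605215457354114 (0.5373881681412446-0.0007004942614934687j) [-0.8895-0.3273j -1.3378+1.3278j  0.6624+1.3346j  1.5648-2.3351j]
holes [0.5297 0.0884 0.045 ] [ 0.5474 -0.0903  0.045 ] [ 0.5386 -0.001   0.045 ] 0.17961395543652225 5.681571676259907
knob tri [ 0.5384 -0.0001  0.1351] [0.538  0.0001 0.134 ] [0.5395 0.0006 0.134 ]
green tri [ 0.6842 -0.0768  0.0509] [ 0.6819 -0.0762  0.058 ]
tab tri [ 0.4731 -0.0085  0.1216] [ 0.4732 -0.0085  0.1175] [ 0.475  -0.0054  0.1175]
h1 (1+89.4j)
h2 (1.3-90.2j)
g (136.5-89.2j)
knob (0.6+0.7j)
tab (-64.7-1.5j)
vA (76.2+23.8j)
vB (76.2-23.4j)
[[-0.0001 -0.2646 -0.9643]
 [-0.0005 -0.9643  0.2646]
 [-1.      0.0005 -0.0001]] [0.1786 0.6508 0.2433]
```

```bash
cat >> h.py <<'E'
from scipy.spatial.transform import Rotation as R
O=np.array([.5386,0.,0]);YAW=5.62
def rw(x,y,z): # rail mm -> world
    return O+R.from_euler('z',YAW,degrees=True).apply(np.array([x,y,z])/1e3)
def to(p,yaw=YAW-90): # tool shift mm and twist deg to reach world p with tool y at yaw
    s=r.get_state();M=R.from_euler('xyz',s["eef_rot"],degrees=True).as_matrix()
    d=M.T@(np.asarray(p)-s["tcp_pos"])*1e3
    cur=np.degrees(np.arctan2(M[1,1],M[0,1])); tw=-((yaw-cur+180)%360-180)
    print("dp",d.round(1),"twist",round(tw,2),"tilt",np.degrees(np.arccos(-M[2,0])).round(2))
def st():
    s=r.get_state();p=R.from_euler('z',-YAW,degrees=True).apply(s["tcp_pos"]-O)*1e3
    print("t",s["time_s"],"rail mm",p.round(1),"F",s["contact_force"].round(1),"w",round(s["gripper_width"]*1e3,1),"j",s["joints"].round(1))
E
python3 -c "
from h import *
to([.33,.43,.26]);to(rw(-65.5,0,200));st()"
```

```text
dp [ -16.6  172.9 -204.4] twist -20.97 tilt 0.03
dp [  43.6  555.7 -458.2] twist -20.97 tilt 0.03
t 0.3 rail mm [-294.5  682.9  243.3] F [-0.2  0.4  0.4] w 87.9 j [ 91.2  20.6   0.7  -0.  -70.1 -16.5]
```

```bash
python3 -m jog '{"fingers":[1,1,1,1,1],"dp":[[-6,30,-35],[-10,62,-73],[-16,94,-111],[-16,126,-149],[-16,158,-187]],"twist":[0,0,0,0,0]}'; python3 -c "
from h import *
to(rw(-65.5,0,200));st()"
```

```text
time_s: 0.8
tcp_pos: [0.3179, 0.4473, 0.2597]
eef_rot: [-116.5, 90.0, 48.1]
contact_force: [2.2, 0.3, 0.4]
gripper_width: 0.0875
dp [  59.7  396.5 -269.9] twist -20.94 tilt 0.02
t 0.8 rail mm [-175.9  466.7  259.7] F [2.2 0.3 0.4] w 87.5 j [ 75.1   8.  -14.    0.  -68.   -0.4]
```

```bash
python3 -m jog '{"fingers":[1,1,1,1,1],"dp":[[0,38,-26],[0,76,-52],[0,114,-78],[0,152,-104],[0,190,-130]],"twist":[-4,-8,-12,-16,-20.94]}'; python3 -c "
from h import *
to(rw(-65.5,0,170));st()"
```

```text
time_s: 1.3
tcp_pos: [0.3932, 0.2279, 0.26]
eef_rot: [-133.0, 89.9, 52.8]
contact_force: [0.5, 0.4, 0.7]
gripper_width: 0.088
dp [ 89.8 241.3 -56. ] twist 0.2 tilt 0.07
t 1.3 rail mm [-122.4  241.   260. ] F [0.5 0.4 0.7] w 88.0 j [ 55.1  -1.5 -24.3   0.  -67.2  40.8]
```

```bash
python3 -m jog '{"fingers":[1,1,1,1,1],"dp":[[10,48,-11],[20,92,-22],[35,136,-34],[50,180,-45],[60,222,-56]],"twist":[0,0,0,0.2,0.2]}'; python3 -c "
from h import *
to(rw(-65.5,0,170));st()
for n in('top','side'): cv2.imwrite(f'pics/{n}1.png',r.capture(n)['frame'][:,:,::-1])"
```

```text
time_s: 1.8
tcp_pos: [0.4714, 0.0107, 0.1993]
eef_rot: [-130.2, 89.9, 55.4]
contact_force: [1.5, 1.0, 0.4]
gripper_width: 0.0876
dp [29.3 17.3 -0.3] twist -0.01 tilt 0.08
t 1.8 rail mm [-65.8  17.3 199.3] F [1.5 1.  0.4] w 87.6 j [ 25.3   3.2 -27.9  -0.  -58.9  70.4]
```

```bash
python3 -m jog '{"fingers":[1,1,1,1,1],"dp":[[15,10,0],[30,19,0],[30,19,0],[30,19,0],[30,19,0]],"twist":[0,0,0,0,0]}'; python3 -c "
from h import *
to(rw(-65.5,0,103));st()"
```

```text
time_s: 2.4
tcp_pos: [0.4736, -0.0097, 0.1692]
eef_rot: [4.1, 90.0, -170.6]
contact_force: [-0.7, 0.1, 0.1]
gripper_width: 0.0876
dp [66.2 -3.3 -0.2] twist -0.26 tilt 0.04
t 2.4 rail mm [-65.6  -3.3 169.2] F [-0.7  0.1  0.1] w 87.6 j [ 22.7   5.2 -30.   -0.  -54.8  72.7]
```

```bash
python3 -m jog '{"fingers":[0.7,0.7,0.7,0.7,0.7],"dp":[[15,-3.3,0],[25,-3.3,0],[25,-3.3,0],[25,-3.3,0],[25,-3.3,0]],"twist":[0,0,-0.2,-0.2,-0.2]}'; python3 -c "
from h import *
to(rw(-65.5,0,103));st()
S=r.capture('side')['frame'][180:315,210:390];T=r.capture('top')['frame'][175:310,235:415]
a=np.vstack([cv2.resize(x,None,fx=2.2,fy=2.2,interpolation=cv2.INTER_CUBIC) for x in (S,T)]);cv2.imwrite('pics/c2.png',a[:,:,::-1])"
```

```text
time_s: 2.9
tcp_pos: [0.4736, -0.0063, 0.1448]
eef_rot: [179.0, 90.0, 4.6]
contact_force: [-0.1, -0.4, -0.3]
gripper_width: 0.0618
dp [41.8  0.1  0.2] twist -0.05 tilt 0.01
t 2.9 rail mm [-65.3   0.1 144.8] F [-0.1 -0.4 -0.3] w 61.8 j [ 23.1   6.8 -31.9   0.  -51.2  72.4]
```

View pics/c2.png

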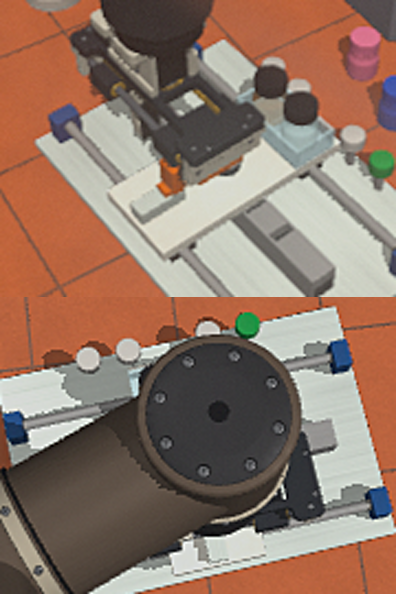

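The tab sits centred under the jaws, with the near finger at crop (165,150) beside it, and nothing looks blocked. I'll descend and grip.

```bash
python3 -m jog '{"fingers":[0.6,0.6,0.6,0.5,0.4],"dp":[[15,0,0],[30,0,0],[41,0,0],[41,0,0],[41,0,0]],"twist":[0,0,0,0,0]}' && python3 -m jog '{"fingers":[0.2,0.1,0.1,0.1,0.1],"dp":[[0,0,0],[0,0,0],[0,0,0],[0,0,0],[0,0,0]],"twist":[0,0,0,0,0]}' 15; python3 -c "
from h import *
st()"
```

```text
time_s: 3.5
tcp_pos: [0.4738, -0.0064, 0.1039]
eef_rot: [93.4, 90.0, -81.0]
contact_force: [0.4, 0.4, -0.3]
gripper_width: 0.0417
time_s: 4.0
tcp_pos: [0.4741, -0.0063, 0.1045]
eef_rot: [176.9, 89.9, 2.5]
contact_force: [-2.1, -0.1, 5.2]
gripper_width: 0.0236
t 4.0 rail mm [-64.8   0.1 104.5] F [-2.1 -0.1  5.2] w 23.6 j [ 23.1   9.9 -34.8   0.  -45.3  72.4]
```

```bash
python3 -m jog '{"fingers":[0.1,0.1,0.1,0.1,0.1],"dp":[[0,0,8],[0,0,16],[0,0,24],[0,0,31],[0,0,31]],"twist":[0,0,0,0,0]}'; python3 -c "
from h import *
st()"; python3 -m jog '{"fingers":[0.1,0.1,0.1,0.1,0.1],"dp":[[0,0,2],[0,0,3],[0,0,4],[0,0,5],[0,0,5]],"twist":[0,0,0,0,0]}'; python3 -c "
from h import *
st()"
```

```text
time_s: 4.5
tcp_pos: [0.4419, -0.0095, 0.1046]
eef_rot: [-178.2, 90.0, 7.4]
contact_force: [-1.1, 1.7, 1.5]
gripper_width: 0.0237
t 4.5 rail mm [-97.2  -0.  104.6] F [-1.1  1.7  1.5] w 23.7 j [ 24.5   7.  -38.5   0.  -44.5  71.1]
time_s: 5.0
tcp_pos: [0.4384, -0.0096, 0.1046]
eef_rot: [-173.2, 89.8, 12.4]
contact_force: [7.3, -0.7, -5.5]
gripper_width: 0.0239
t 5.0 rail mm [-100.7    0.3  104.6] F [ 7.3 -0.7 -5.5] w 23.9 j [ 24.7   6.5 -39.    0.  -44.3  70.9]
```

```bash
python3 -m jog '{"fingers":[0.1,0.1,0.1,0.1,0.1],"dp":[[0,0,2],[0,0,3],[0,0,4],[0,0,4],[0,0,4]],"twist":[0,0,0,0,0]}'; python3 -c "
from h import *
st()"
```

```text
time_s: 5.5
tcp_pos: [0.4379, -0.0092, 0.1049]
eef_rot: [-174.8, 89.5, 10.9]
contact_force: [15.5, -4.3, -14.1]
gripper_width: 0.0238
t 5.5 rail mm [-101.2    0.7  104.9] F [ 15.5  -4.3 -14.1] w 23.8 j [ 24.9   6.3 -39.4   0.2 -43.9  70.7]
```

```bash
python3 -m jog '{"fingers":[0.1,0.3,0.6,0.6,0.6],"dp":[[0,0,-0.5],[0,0,-0.5],[0,0,-0.5],[0,0,-0.5],[0,0,-0.5]],"twist":[0,0,0,0,0]}'; python3 -m jog '{"fingers":[0.6,0.6,0.6,0.6,0.6],"dp":[[-20,0,0],[-40,0,0],[-60,0,0],[-75,0,0],[-75,0,0]],"twist":[0,0,0,0,0]}'; python3 -c "
from h import *
st();to(rw(0,0,165))"
```

```text
time_s: 6.0
tcp_pos: [0.438, -0.0092, 0.1048]
eef_rot: [-174.5, 89.5, 11.1]
contact_force: [0.2, -0.4, -0.1]
gripper_width: 0.0446
time_s: 6.5
tcp_pos: [0.4385, -0.009, 0.1818]
eef_rot: [-172.2, 89.3, 13.5]
contact_force: [0.1, -0.4, -0.5]
gripper_width: 0.0529
t 6.5 rail mm [-100.5    0.9  181.8] F [ 0.1 -0.4 -0.5] w 52.9 j [ 24.9   0.4 -33.4   0.2 -55.5  70.7]
dp [  18.     1.  -100.3] twist 0.06 tilt 0.7
```

```bash
python3 -m jog '{"fingers":[0.6,0.6,0.6,0.6,0.6],"dp":[[0,0.5,-30],[0,1,-65],[6,1,-100.3],[12,1,-100.3],[12,1,-100.3]],"twist":[0,0,0,0,0]}'; python3 -c "
from h import *
st();to(rw(0,0,116))
S=r.capture('side')['frame'][180:315,210:390];T=r.capture('top')['frame'][175:310,235:415]
a=np.hstack([cv2.resize(x,None,fx=2.2,fy=2.2,interpolation=cv2.INTER_CUBIC) for x in (S,T)]);cv2.imwrite('pics/c3.png',a[:,:,::-1])"
```

```text
time_s: 7.0
tcp_pos: [0.5376, -0.0003, 0.1686]
eef_rot: [-171.4, 89.6, 14.2]
contact_force: [-0.6, 0.2, 0.1]
gripper_width: 0.0523
t 7.0 rail mm [ -1.   -0.2 168.6] F [-0.6  0.2  0.1] w 52.3 j [ 20.9  11.  -23.    0.1 -55.5  74.7]
dp [52.6 -0.1 -0.6] twist 0.01 tilt 0.45
```

View pics/c3.png

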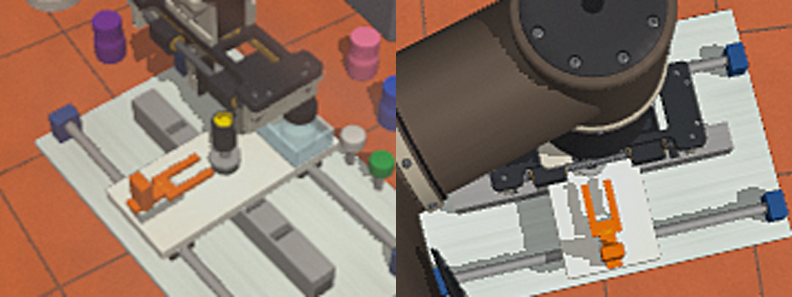

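The latch is fully open: tab at (145,190) in the side crop, fork clear of the collar at (225,160). The knob is free under the jaws. I'll descend and grip it.

```bash
python3 -m jog '{"fingers":[0.6,0.6,0.6,0.6,0.6],"dp":[[15,0,-0.5],[30,0,-0.6],[45,0,-0.6],[52.6,0,-0.6],[52.6,0,-0.6]],"twist":[0,0,0,0,0]}';python3 -m jog '{"fingers":[0.4,0.2,0.2,0.2,0.2],"dp":[[0,0,0],[0,0,0],[0,0,0],[0,0,0],[0,0,0]],"twist":[0,0,0,0,0]}' 40; python3 -c "
from h import *
st()"
```

```text
time_s: 7.6
tcp_pos: [0.5376, -0.0003, 0.1172]
eef_rot: [-172.5, 89.5, 13.2]
contact_force: [-0.2, -0.7, 0.6]
gripper_width: 0.0524
time_s: 8.1
tcp_pos: [0.5378, -0.0002, 0.1176]
eef_rot: [-173.0, 89.5, 12.6]
contact_force: [-1.1, 0.1, 2.1]
gripper_width: 0.0256
t 8.1 rail mm [ -0.8  -0.2 117.6] F [-1.1  0.1  2.1] w 25.6 j [ 20.9  14.3 -26.6   0.1 -48.6  74.7]
```

```bash
python3 -m jog '{"fingers":[0.2,0.2,0.2,0.2,0.2],"dp":[[-4,0,0],[-8,0,0],[-13.5,0,0],[-13.5,0,0],[-13.5,0,0]],"twist":[0,0,0,0,0]}'; python3 -c "
from h import *
st();to(rw(-0.8,-90,131));
S=r.capture('side')['frame'][180:315,210:390]
cv2.imwrite('pics/c4.png',cv2.resize(S,None,fx=3,fy=3)[:,:,::-1])"
```

```text
time_s: 8.6
tcp_pos: [0.5377, -0.0002, 0.131]
eef_rot: [-172.0, 89.4, 13.7]
contact_force: [4.4, -0.5, -8.9]
gripper_width: 0.025
t 8.6 rail mm [ -0.9  -0.1 131. ] F [ 4.4 -0.5 -8.9] w 25.0 j [ 20.9  13.3 -25.8   0.1 -50.4  74.7]
dp [-0.1 89.9 -0. ] twist 0.06 tilt 0.55
```

```bash
python3 -m jog '{"fingers":[0.2,0.2,0.2,0.2,0.2],"dp":[[0,3,0],[0,9,0],[0,16,0],[0,23,0],[0,30,0]],"twist":[0,0,0,0,0]}'; python3 -c "
from h import *
st();to(rw(-0.8,-90,131))"
```

```text
time_s: 9.15
tcp_pos: [0.5407, -0.0308, 0.1308]
eef_rot: [-171.7, 89.5, 14.0]
contact_force: [2.8, 1.9, -7.7]
gripper_width: 0.0256
t 9.15 rail mm [ -0.9 -30.8 130.8] F [ 2.8  1.9 -7.7] w 25.6 j [ 17.5  13.7 -25.3   0.  -50.5  78.1]
dp [-0.3 59.2 -0.1] twist 0.05 tilt 0.55
```

```bash
python3 -m jog '{"fingers":[0.2,0.2,0.2,0.2,0.2],"dp":[[0,6,0],[0,12,0],[0,18,0],[0,24,0],[0,30,0]],"twist":[0,0,0,0,0]}'; python3 -m jog '{"fingers":[0.2,0.2,0.2,0.2,0.2],"dp":[[0,6,0],[0,12,0],[0,18,0],[0,24,0],[0,28,0]],"twist":[0,0,0,0,0]}';python3 -c "
from h import *
st();to(rw(-0.8,-90,131))"
```

```text
time_s: 9.65
tcp_pos: [0.5437, -0.0611, 0.1308]
eef_rot: [-171.4, 89.5, 14.3]
contact_force: [3.3, 2.3, -8.1]
gripper_width: 0.0254
time_s: 10.15
tcp_pos: [0.5465, -0.0895, 0.1307]
eef_rot: [-171.7, 89.5, 14.0]
contact_force: [3.5, 2.2, -8.5]
gripper_width: 0.0251
t 10.15 rail mm [ -0.9 -89.9 130.7] F [ 3.5  2.2 -8.5] w 25.1 j [ 10.9  14.8 -23.7  -0.  -51.   84.7]
dp [-0.3  0.1 -0.1] twist 0.03 tilt 0.54
```

```bash
python3 -c "
from h import *
st()
S=r.capture('side');T=r.capture('top')
for n,c in(('S',S),('T',T)):
  print(n,'pred knob',proj(c,rw(0,-90,147.5)),[b[0] for b in blobs(c,(24,120,120),(35,255,255),(220,190,430,330))])
a=np.hstack([cv2.resize(x,None,fx=2.2,fy=2.2,interpolation=cv2.INTER_CUBIC) for x in (S['frame'][195:330,240:420],T['frame'][165:300,240:420])]);cv2.imwrite('pics/c5.png',a[:,:,::-1])"
```

```text
t 10.15 rail mm [ -0.9 -89.9 130.7] F [ 3.5  2.2 -8.5] w 25.1 j [ 10.9  14.8 -23.7  -0.  -51.   84.7]
S pred knob [338.4358 255.6104] []
T pred knob [363.6342 232.3582] []
```

View pics/c5.png

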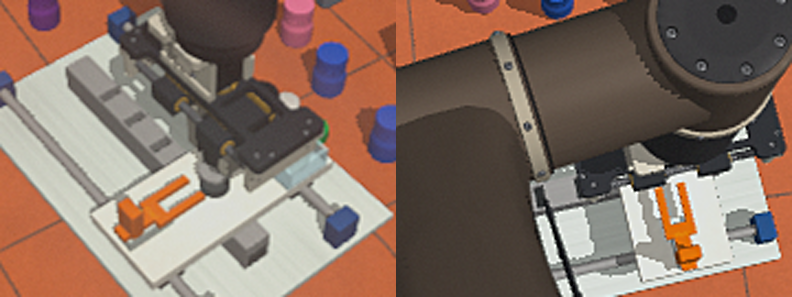

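The carriage has moved to the -y end with the latch still open (tab at (130,220)) and three holes uncovered behind it. The gripper hides the vials and the knob. I'll lower the pin gently.

```bash
python3 -m jog '{"fingers":[0.2,0.2,0.2,0.2,0.2],"dp":[[2,0,0],[4,0,0],[6,0,0],[8,0,0],[8,0,0]],"twist":[0,0,0,0,0]}'; python3 -c "
from h import *
st();to(rw(-0.8,-90,117.4))"
```

```text
time_s: 10.75
tcp_pos: [0.5466, -0.0898, 0.1226]
eef_rot: [-176.0, 89.5, 9.7]
contact_force: [2.3, -1.5, -6.4]
gripper_width: 0.0255
t 10.75 rail mm [ -0.9 -90.2 122.6] F [ 2.3 -1.5 -6.4] w 25.5 j [ 10.9  15.3 -24.3   0.  -49.9  84.7]
dp [ 5.2 -0.2 -0. ] twist 0.03 tilt 0.52
```

```bash
python3 -m jog '{"fingers":[0.2,0.2,0.2,0.2,0.2],"dp":[[2,0,0],[4,0,0],[5.5,0,0],[5.5,0,0],[5.5,0,0]],"twist":[0,0,0,0,0]}'; python3 -c "
from h import *
st()"; python3 -m jog '{"fingers":[0.2,0.2,0.2,0.2,0.2],"dp":[[0.5,0,0],[1,0,0],[1.5,0,0],[1.5,0,0],[1.5,0,0]],"twist":[0,0,0,0,0]}'; python3 -c "
from h import *
st()"
```

```text
time_s: 11.25
tcp_pos: [0.5467, -0.0899, 0.1176]
eef_rot: [-177.4, 89.5, 8.3]
contact_force: [-1.8, -1.8, 2.1]
gripper_width: 0.0253
t 11.25 rail mm [ -0.7 -90.2 117.6] F [-1.8 -1.8  2.1] w 25.3 j [ 10.9  15.7 -24.6   0.  -49.2  84.7]
time_s: 11.75
tcp_pos: [0.5469, -0.09, 0.1176]
eef_rot: [179.7, 89.4, 5.4]
contact_force: [-4.3, 0.8, 11.7]
gripper_width: 0.0254
t 11.75 rail mm [ -0.6 -90.4 117.6] F [-4.3  0.8 11.7] w 25.4 j [ 10.9  15.6 -24.6   0.1 -49.1  84.7]
```

The pin bottoms at z = 117.6, the same as the home reading at the middle hole, and the upward force shows it seated. One last look at the scene.

```bash
python3 -c "
from h import *
S=r.capture('side');T=r.capture('top');st()
a=np.hstack([cv2.resize(S['frame'][150:330,200:440],None,fx=1.66,fy=1.66,interpolation=cv2.INTER_CUBIC),cv2.resize(T['frame'][130:310,200:440],None,fx=1.66,fy=1.66,interpolation=cv2.INTER_CUBIC)]);cv2.imwrite('pics/c6.png',a[:,:,::-1])
for c,n in((S,'S'),(T,'T')):
  f0=cv2.imread('pics/%s0.png'%dict(S='side',T='top')[n])[:,:,::-1];d=cv2.absdiff(f0,c['frame']).max(2)>60
  k,l,s,ce=cv2.connectedComponentsWithStats(d.astype(np.uint8));print(n,[(x[:5].tolist()) for x in s[1:] if x[4]>30])"
```

```text
t 11.85 rail mm [ -0.6 -90.4 117.5] F [-5.1  1.3 11.6] w 25.1 j [ 10.9  15.6 -24.6   0.1 -49.1  84.7]
S [[0, 0, 58, 78, 2180], [54, 0, 52, 38, 687], [101, 0, 138, 88, 7396], [277, 53, 21, 8, 34], [259, 62, 13, 18, 87], [238, 64, 14, 8, 52], [0, 73, 11, 39, 196], [339, 73, 10, 5, 39], [8, 75, 49, 43, 1082], [242, 77, 139, 218, 8765], [372, 87, 5, 26, 44], [358, 107, 11, 11, 36], [353, 112, 22, 33, 309], [258, 127, 10, 13, 83], [79, 137, 8, 9, 37], [0, 157, 13, 18, 45], [27, 157, 53, 100, 2820], [0, 171, 38, 113, 2006], [327, 224, 12, 6, 40], [37, 227, 11, 44, 69], [368, 245, 19, 12, 73], [285, 269, 69, 40, 1045], [45, 273, 7, 14, 56], [120, 273, 26, 53, 674], [269, 272, 8, 10, 32], [54, 279, 55, 66, 1246], [303, 305, 16, 16, 112], [61, 316, 7, 11, 45], [12, 354, 81, 50, 373]]
T [[204, 143, 219, 288, 28067], [328, 275, 24, 14, 89], [322, 289, 17, 7, 41], [19, 401, 4, 13, 46], [344, 408, 25, 27, 410], [303, 410, 42, 32, 776], [18, 421, 30, 59, 1040], [49, 457, 97, 23, 1483], [0, 462, 16, 6, 55], [276, 465, 20, 14, 81], [0, 468, 15, 12, 63], [262, 471, 13, 9, 57]]
```

View pics/c6.png

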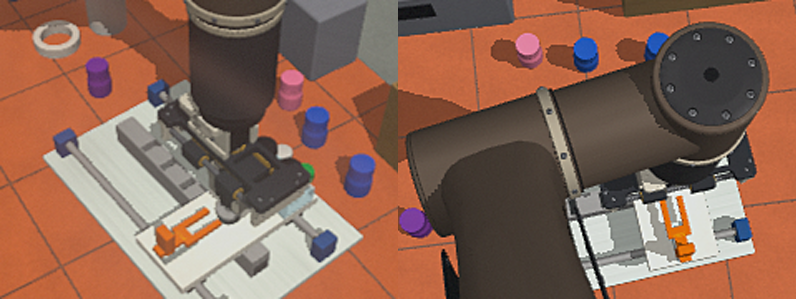

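```bash
python3 -c "
from h import *
st();print(r.close_job())"
```

```text
t 11.85 rail mm [ -0.6 -90.4 117.5] F [-5.1  1.3 11.6] w 25.1 j [ 10.9  15.6 -24.6   0.1 -49.1  84.7]
the job is handed in; nothing more can be done
None
```

The carriage is locked at the green post's hole (rail y = -90 mm), and I handed the job in at 11.85 s with the gripper still holding the knob.

- **Latch:** I pulled the orange latch about 36 mm to its end stop, where the force rose to about 15 N. Pictures after that show it open with the fork clear of the collar.
- **Plunger and carriage:** I lifted the plunger about 13.5 mm, slid the carriage to -90 mm, and lowered the pin.
- **Pin home:** The tool stopped at z = 117.5 mm, against 117.6 mm when I first gripped the knob at home. The bench side now pushes back with about 12 N, so the pin is seated, with the jaws 25 mm apart on the knob. The measured tool position is y = -90.4 mm, within the pin's play.

**Not confirmed:** the gripper hid the vials and the knob's yellow dot in the last pictures, so I did not see the vials standing there. The slide was slow, and by the given sizes the gripper's body stayed about 38 mm above the vial caps. In the last crop I saw no bystander moved, but the bottle, beaker, tip box and dishes were cut off or outside it. A comparison with the first pictures was too cluttered by the arm and its shadow to settle it.

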